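# Square up the sample plates in the tray corner

### The arm

A 6-joint arm with a two-finger parallel gripper is mounted at the origin on the work surface. World frame = base frame: x ahead of the robot, y to its left, z up, the work surface at z = 0. Lengths are in m, angles in degrees, forces in N, time in s.
With the tool pointing down it reaches from about 0.3 to 0.75 m from the base axis. Payload 8.5 kg.
Tool frame: the origin (TCP) lies midway between the tips of the shut fingers; the grasp point (between the pads) lies 19 mm behind it; z points along the fingers, y is the direction in which the jaws open and shut (so a half turn about z gives the same grasp; the last joint's range is limited). The gripper opens to 88 mm and grips with 3 to 60 N. Pads are 18 mm wide; open, the fingers measure 123 mm over their backs; the gripper's body (75 mm by 187 mm) begins 45 mm behind the grasp point.
Start: joints at [-88.081, 21.807, 74.336, -0, 83.858, -12.336], TCP at [0.135, -0.533, 0.239] pointing down, gripper open.
Joint ranges: [-178.18, 178.18], [-50.72, 133.34], [12.68, 142.11], [-81.47, 261.47], [9.98, 163.14], [-165.26, 165.26]. Speed limits (degrees/s): [136.94, 136.94, 180, 180, 180, 180].

### API

Orientations are given as a 3x3 rotation matrix whose columns are the frame's x, y, z axes.
In Python, from workcell import get_state, imaging, ticket gives the robot as it stands. The module is installed in compiled form; this text tells all that it offers.
- The arm moves only by the tool carry_out, never from a script. Its argument "steps" is one flat list of numbers, 7 for each row, row after row: the shift along the world's x, y, z scaled (see below), then the turn, a rotation vector about the world's x, y, z scaled (see below), then the opening, from -1 (shut) to 1 (fully open). A call has 1 to 12 rows; each row is the pose to reach, as a shift and turn from the pose commanded when the call began, turning the shorter way round; what a row does not reach only later rows make up. The controller multiplies each number of a shift by 0.4 m and each number of a turn by 180 degrees. A row lasts 1/8 s, in which the tool goes at most 62.5 mm and 10.7 degrees, less where a joint would pass 70% of its speed; a pose out of reach is approached as far as the arm can. A call with a number of a shift or a turn outside -1 to 1 is refused whole. A call with a gripper value outside its range is refused whole. The fingers move at their own pace and stop on an object; "grip_force" is the grip in N (left out, the last holds). Time passes only in rows, so rows that repeat a pose let the fingers close. It gives the time, the measured TCP pose, the force and the opening at its end, in the units of the state.
- get_state(): the state, without advancing time (a new reading comes with each control period).
- imaging.grab_frame(name): name is "scene" or "side" or "wrist"; returns (picture, depth): 400x640x3 uint8, red, green, blue; 400x640 float32, m along the optical axis (not along the pixel's ray), 0 where there is no reading.
- imaging.get_calibration(name): a dict with "fx", "fy", "cx", "cy" (pixels), "dist_coeffs" ([k1, k2, p1, p2, k3] as OpenCV has them; the pictures are not rectified), "camera_from_world" (4x4, takes a point from world to camera coordinates); the wrist camera has in their place "tool_from_camera" (4x4, takes a point from camera to tool coordinates, whose origin is the TCP and whose axes are the flange's). Camera axes: x right, y up, looking along -z (the intrinsics and any distortion apply to the point x, -y, -z); pixel columns grow to the right and rows downward; lengths in m; the calibration is good to about 2 mm. A picture is of the moment at which its call begins: read the wrist's pose just before it. get_calibration takes no time and is no camera call.
- ticket.finish_job(): hands the job in, once; it reports no verdict.
The state is a dict: "t": time; "joint_pos": joint angles; "qvel": joint speeds; "tau": joint torques, N m; "tcp_pos": TCP position; "orientation": TCP orientation; "force": force on the tool from outside, world axes, zero at the start; "ft_torque": the same for the moment, N m; "grip_width": finger opening in m.
Only numpy, scipy, OpenCV 4.12 (cv2) and the standard library are available. Lean on these libraries where they do the work, as an engineer would, in place of code of your own. Each camera call takes 0.05 s, during which the arm holds its last target.

### The job

Stack the two loose metal plates squarely on the plate that lies in the black sample tray, then pick the tray up and tilt it towards its orange corner until the whole pile has slid snugly into that corner, square against both walls. Let the tilt do the sliding, not the fingers; leave the other things on the bench alone. Finish while still holding the tray up, well clear of the bench and tilted, with the pile resting in the corner.

Things in the scene. Friction and masses are not known exactly. Their poses are not given: they have to be found in the camera images.
- tray_grip (a point): Middle of the tray's bridge handle, a straight grey bar that crosses above the tray's middle along the tray's y: 12 mm wide (x), 20 mm tall, 180 mm long, a post at each end. Its underside is 50 mm, this point 60 mm and its top 70 mm above the tray's underside. Axes as the tray's. The inside of the orange corner lies at x +116, y +86 mm from here, the inner floor 56 mm below.
- corner_orange (a point): Outer bottom corner of the tray at +x, +y: the corner whose walls are covered in orange for 50 mm each way.
- corner_b (a point): Outer bottom corner of the tray at -x, +y.
- corner_c (a point): Outer bottom corner of the tray at -x, -y.
- corner_d (a point): Outer bottom corner of the tray at +x, -y.
- plate_a_mid (a point): Centre of a slick-coated aluminium plate, 50 x 50 x 8 mm, about 54 g, lying loose on the bench at the start. x and y along its sides (all four sides alike), z up.
- plate_b_mid (a point): Centre of a slick-coated aluminium plate, 50 x 50 x 8 mm, about 54 g, lying loose on the bench at the start. x and y along its sides (all four sides alike), z up.
- plate_low_mid (a point): Centre of a slick-coated aluminium plate, 50 x 50 x 8 mm, about 54 g, lying in the tray at the start, on the half of the floor towards the orange corner but away from that corner, turned up to 15 degrees to the tray. x and y along its sides (all four sides alike), z up.
- tray: Loose black open sample tray, about 0.3 kg, 240 mm (its x) by 180 mm (its y) by 40 mm tall outside, walls and floor 4 mm thick; it may lie turned any way round. Origin: centre of its underside, z up out of it. Plates begin to slide on its slick-lined floor, and on each other, at about 5 degrees of tilt, settle fully into a corner at 30 to 35 and stay below the rim there.
- plate_a: The same plate as plate_a_mid, its origin at the centre of its underside.
- plate_b: The same plate as plate_b_mid, its origin at the centre of its underside.
- plate_low: The same plate as plate_low_mid, its origin at the centre of its underside.
- mount: Bystander: red cylinder (resin specimen mount), 32 mm across, 20 mm tall; origin at the centre of its underside.
- mount2: Bystander: green cylinder (resin specimen mount), 32 mm across, 20 mm tall; origin at the centre of its underside.
- dish: Bystander: shut glass dish, 90 mm across, 18.5 mm tall; origin at the centre of its underside.
- bottle: Bystander: small amber bottle, 40 mm across, 90 mm tall; origin at the centre of its underside.
- marker: Bystander: blue and black marker pen lying along its y axis, 130 mm long, 13 mm thick; origin at the centre of its underside.
- objective: Bystander: brass microscope objective standing up, 30 mm across, 52 mm tall; origin at the centre of its underside.
- loupe: Bystander: black loupe, 40 mm across, 30 mm tall; origin at the centre of its underside.
Things that resemble listed ones, but are neither listed nor needed, are in the scene too. What is shaped like the plate_a but red is not meant.

How it is judged:
By the outcome, as a careful person would: the job done as asked, in the order asked, and still so for the second after the job is handed in, while the arm keeps its last pose, push and grip.
It also fails if it takes over 72 s, if anything falls off the work surface, if the arm or the gripper's body presses on something with over 40 N, if the wrist force passes 120 N, or if a joint passes its speed limit or range.

## Working session

There is one attempt and no reset: what is moved stays moved. The work goes in short steps, Python scripts to look and compute and a tool call to move; the robot and the scene stay as the last step left them, time stands still between calls to the robot, and variables do not carry over. Pictures are saved under pics/ and viewed, and the job is handed in when it is done.

Besides the shell and the picture viewer there is one more tool, called after "Emit:" by a JSON object that holds its "name" and its "arguments", one argument or row to a line. carry_out: Moves the arm, as the interface text tells. Shifts and turns lie within -1 to 1; 1 stands for 0.4 m of shift or 180 degrees of turn. Its arguments: {"type":"object","properties":{"steps":{"type":"array","items":{"type":"number","minimum":-1,"maximum":1}},"grip_force":{"type":"number"}},"required":["steps"]}

```bash
mkdir -p pics; ls
python3 - <<'E'
from workcell import get_state, imaging
import cv2, numpy as np, pickle
s=get_state()
for k,v in s.items(): print(k,np.round(v,4).tolist())
d={}
for n in ["scene","side","wrist"]:
    c=imaging.get_calibration(n); p,z=imaging.grab_frame(n)
    d[n]=(c,p,z,s); print(n,{k:np.round(v,4).tolist() for k,v in c.items()})
    cv2.imwrite(f"pics/{n}0.png",p[:,:,::-1])
pickle.dump(d,open("f0.pkl","wb"))
E
```

```text
pics
t 0.0
joint_pos [-88.0794, 21.8413, 74.3837, -0.0014, 83.8593, -12.3343]
qvel [0.101, 0.0881, -0.0184, -0.0647, -0.0318, -0.0087]
tau [0.0003, -43.7925, -22.4559, 0.0714, 0.0352, -0.0001]
tcp_pos [0.1354, -0.5328, 0.2381]
orientation [[0.9692, 0.2462, -0.0001], [0.2462, -0.9692, 0.0015], [0.0003, -0.0014, -1.0]]
force [-0.1011, 0.7325, -0.3724]
ft_torque [-0.0183, -0.0102, 0.0371]
grip_width 0.0881
scene {'fx': 362.2935, 'fy': 362.2935, 'cx': 319.6971, 'cy': 202.1804, 'dist_coeffs': [-0.0014, 0.0, 0.0, 0.0, 0.0], 'camera_from_world': [[-0.5448, 0.8385, -0.0106, 0.3042], [-0.5045, -0.3177, 0.8028, 0.2217], [0.6698, 0.4428, 0.5961, -1.3812], [0.0, 0.0, 0.0, 1.0]]}
side {'fx': 434.5838, 'fy': 434.5838, 'cx': 320.6171, 'cy': 203.1627, 'dist_coeffs': [0.0375, 0.0, 0.0, 0.0, 0.0], 'camera_from_world': [[-0.9994, -0.0324, 0.0084, 0.5269], [0.027, -0.6347, 0.7723, -0.0816], [-0.0197, 0.772, 0.6353, -1.2951], [0.0, 0.0, 0.0, 1.0]]}
wrist {'fx': 294.0508, 'fy': 294.0508, 'cx': 318.8271, 'cy': 199.3571, 'dist_coeffs': [0.018, 0.0, 0.0, 0.0, 0.0], 'tool_from_camera': [[-0.0006, 0.9664, 0.2569, 0.0661], [1.0, 0.0007, -0.0002, -0.0007], [-0.0004, 0.2569, -0.9664, -0.1453], [0.0, 0.0, 0.0, 1.0]]}
```

View pics/scene0.png

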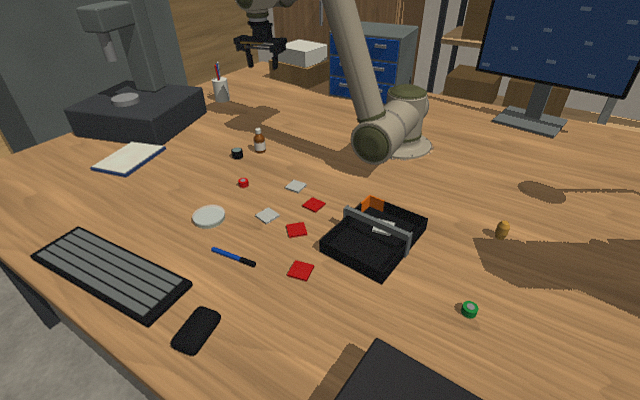

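View pics/side0.png

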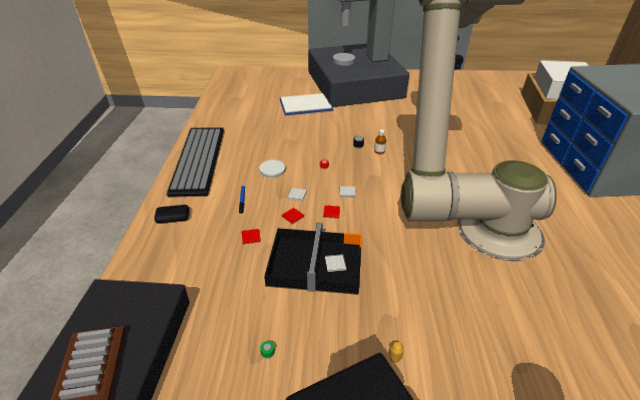

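View pics/wrist0.png

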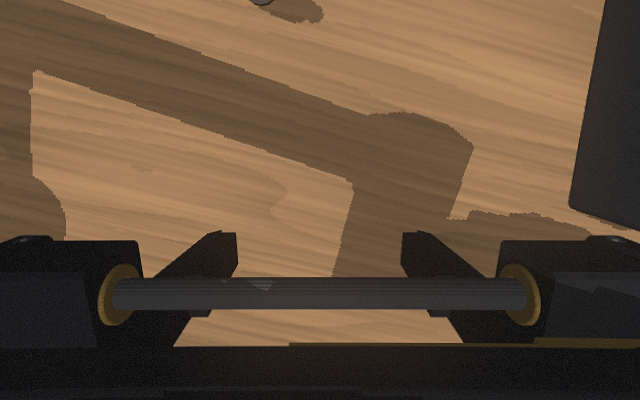

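```bash
cat > h.py <<'E'
import numpy as np, cv2, pickle
from workcell import get_state, imaging
def cam_pose(c,s=None):
    if 'camera_from_world' in c: return np.linalg.inv(np.array(c['camera_from_world']))
    T=np.eye(4);T[:3,:3]=np.array(s['orientation']);T[:3,3]=s['tcp_pos']
    return T@np.array(c['tool_from_camera'])
def K(c): return np.array([[c['fx'],0,c['cx']],[0,c['fy'],c['cy']],[0,0,1]])
def cloud(c,z,s=None):
    v,u=np.mgrid[0:z.shape[0],0:z.shape[1]]
    n=cv2.undistortPoints(np.stack([u,v],-1).reshape(-1,1,2).astype(float),K(c),np.array(c['dist_coeffs'])).reshape(z.shape+(2,))
    P=np.stack([n[...,0]*z,-n[...,1]*z,-z],-1)
    W=cam_pose(c,s); Q=P@W[:3,:3].T+W[:3,3]; Q[z==0]=np.nan
    return Q
def pix2plane(c,uv,zp,s=None):
    uv=np.array(uv,float).reshape(-1,1,2)
    n=cv2.undistortPoints(uv,K(c),np.array(c['dist_coeffs'])).reshape(-1,2)
    W=cam_pose(c,s); d=np.c_[n[:,0],-n[:,1],-np.ones(len(n))]@W[:3,:3].T; o=W[:3,3]
    return o+d*((zp-o[2])/d[:,2])[:,None]
def grab(n,name):
    s=get_state(); c=imaging.get_calibration(n); p,z=imaging.grab_frame(n)
    cv2.imwrite(f"pics/{name}.png",p[:,:,::-1]); pickle.dump((c,p,z,s),open(f"pics/{name}.pkl","wb"))
    return c,p,z,s
E
python3 - <<'E'
from h import *
d=pickle.load(open("f0.pkl","rb"))
def blobs(n,mask,Q,amin=30,amax=5000):
    k,l,st,ce=cv2.connectedComponentsWithStats(mask.astype(np.uint8))
    for i in range(1,k):
        if amin<st[i,4]<amax:
            print(n,ce[i].round(1),st[i,4],np.nanmedian(Q[l==i],0).round(4))
for n in ["side","scene"]:
    c,p,z,s=d[n]; Q=cloud(c,z); q=p.astype(int)
    near=(Q[...,0]>0.1)&(Q[...,0]<0.9)&(abs(Q[...,1])<0.6)
    print("white");blobs(n,(q.min(2)>140)&(q.max(2)-q.min(2)<30)&near,Q)
    print("orange");blobs(n,(q[...,0]>180)&(q[...,1]>60)&(q[...,1]<140)&(q[...,2]<60)&near,Q)
    print("black");blobs(n,(q.max(2)<50)&near,Q,200,9000)
    print("red");blobs(n,(q[...,0]>130)&(q[...,1]<60)&near,Q)
E
```

```text
white
side [271.9 167.8] 287 [ 0.7047 -0.27    0.0176]
side [455.2 187.9] 57 [0.1728 0.0449 0.1871]
side [347.1 190.9] 133 [ 0.446  -0.1634  0.0078]
side [296.7 193.6] 144 [ 0.61   -0.1423  0.0075]
side [334.9 262.5] 250 [0.4833 0.1587 0.0119]
orange
side [352.7 238.1] 179 [0.434  0.0779 0.0283]
black
side [290.  258.8] 2318 [0.6055 0.1455 0.0052]
side [337.2 264.8] 1993 [0.4778 0.1687 0.0052]
side [151.8 344.3] 4460 [0.861  0.458  0.0785]
red
side [323.8 164.3] 48 [ 0.525  -0.3026  0.0174]
side [331.4 211.2] 175 [ 0.4967 -0.0596  0.0079]
side [292.4 215.3] 187 [ 0.6147 -0.0353  0.0072]
side [250.3 236. ] 219 [0.7288 0.0614 0.0072]
white
scene [295.5 185.2] 133 [ 0.4474 -0.1633  0.0076]
scene [208.3 214.9] 471 [ 0.7108 -0.2727  0.0183]
scene [267.  214.6] 185 [ 0.6124 -0.1438  0.0079]
orange
black
scene [265.1  39. ] 786 [ 0.1484 -0.4947  0.3448]
scene [366.5 148.5] 402 [0.3007 0.0024 0.1167]
scene [401.5 219.2] 1001 [0.4297 0.1935 0.0131]
scene [363.2 248.3] 3405 [0.59   0.152  0.0052]
scene [444.4 382.8] 369 [0.8559 0.4358 0.0803]
red
scene [243.6 182.8] 45 [ 0.5346 -0.3019  0.0176]
scene [313.5 203.8] 166 [ 0.4992 -0.0603  0.0078]
scene [296. 229.] 218 [ 0.6183 -0.0368  0.008 ]
scene [300.3 269.6] 317 [0.7326 0.0585 0.0081]
```

Emit:
{"name": "carry_out", "arguments": {
  "steps": [0.73, 0.9, 0, 0, 0, 0, 1, 0.73, 0.9, 0, 0, 0, 0, 1, 0.73, 0.9, 0, 0, 0, 0, 1, 0.73, 0.9, 0, 0, 0, 0, 1, 0.73, 0.9, 0, 0, 0, 0, 1, 0.73, 0.9, 0, 0, 0, 0, 1, 0.73, 0.9, 0, 0, 0, 0, 1, 0.73, 0.9, 0, 0, 0, 0, 1, 0.73, 0.9, 0, 0, 0, 0, 1],
  "grip_force": 20
}}

```text
t: 1.27
tcp_pos: [0.428, -0.1718, 0.2386]
orientation: [[0.968, 0.249, -0.0], [0.249, -0.968, 0.0], [-0.0, -0.0, -1.0]]
force: [0.5, -0.3, -0.2]
grip_width: 0.088
```

Run:
```python
from h import *
c,p,z,s=grab("wrist","w1")
print(s['t'],np.round(s['tcp_pos'],4),s['joint_pos'])
q=p.astype(int);Q=cloud(c,z,s)
m=((q.min(2)>120)&(q.max(2)-q.min(2)<40)).astype(np.uint8)
k,l,st,ce=cv2.connectedComponentsWithStats(m)
for i in range(1,k):
    if st[i,4]>300: print(ce[i].round(),st[i],np.nanmedian(Q[l==i],0).round(4))
```

```text
1.275 [ 0.428  -0.1718  0.2386] [-3.66361945e+01  1.28896394e+01  8.75819587e+01  1.11519584e-03
  7.95541557e+01  3.89258209e+01]
[337.  17.] [ 309    0   58   45 1692] [ 0.6061 -0.1479  0.0075]
[53. 54.] [  27   29   52   52 2113] [0.4861 0.1571 0.0113]
[317. 158.] [ 296  136   45   45 1486] [ 0.4476 -0.1642  0.0074]
```

View pics/w1.png

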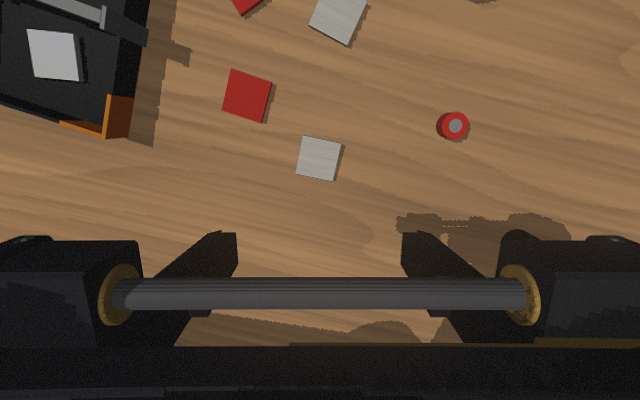

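```bash
cat >> h.py <<'E'
def rects(c,p,z,s,zs,amin=300,lo=120,box=None):
    """white squares: (pixel centre, world centre, size, yaw) with top planes zs tried by depth"""
    q=p.astype(int);Q=cloud(c,z,s)
    m=((q.min(2)>lo)&(q.max(2)-q.min(2)<40)).astype(np.uint8)
    k,l,st,ce=cv2.connectedComponentsWithStats(m); out=[]
    for i in range(1,k):
        if st[i,4]<amin: continue
        med=np.nanmedian(Q[l==i],0)
        if box and not(box[0]<med[0]<box[1] and box[2]<med[1]<box[3]): continue
        zp=min(zs,key=lambda a:abs(a-med[2]))
        ct=max(cv2.findContours((l==i).astype(np.uint8),cv2.RETR_EXTERNAL,cv2.CHAIN_APPROX_NONE)[0],key=cv2.contourArea)
        W=pix2plane(c,ct.reshape(-1,2),zp,s)[:,:2]
        r=cv2.minAreaRect((W*1000).astype(np.float32))
        a=(r[2]+45)%90-45
        print("px",ce[i].round(),"med",med.round(4),"zp",zp,"ctr",np.round(r[0],1),"size",np.round(r[1],1),"yaw",round(a,1)); out.append((r,l==i))
    return out
E
python3 - <<'E'
from h import *
c,p,z,s=pickle.load(open("pics/w1.pkl","rb"))
rects(c,p,z,s,[.008,.012])
for n in ["side","scene"]:
    c,p,z,_=pickle.load(open("f0.pkl","rb"))[n]
    print(n); rects(c,p,z,None,[.008,.012],100,130,(.3,.75,-.25,.3))
E
```

```text
px [337.  17.] med [ 0.6061 -0.1479  0.0075] zp 0.008 ctr [ 610.7 -145.4] size [49.5 49. ] yaw -10.7
px [53. 54.] med [0.4861 0.1571 0.0113] zp 0.012 ctr [485.5 156.2] size [49.6 49.3] yaw 10.0
px [317. 158.] med [ 0.4476 -0.1642  0.0074] zp 0.008 ctr [ 447.  -164.3] size [49. 49.] yaw 2.4
side
px [347. 191.] med [ 0.446  -0.1633  0.0078] zp 0.008 ctr [ 445.7 -162.9] size [48.4 42.7] yaw 2.5
px [297. 194.] med [ 0.6101 -0.142   0.0074] zp 0.008 ctr [ 610.4 -140.4] size [55.5 49.1] yaw -11.4
px [335. 263.] med [0.4834 0.1592 0.0118] zp 0.012 ctr [483.5 160. ] size [48.7 54.8] yaw 9.4
scene
px [296. 185.] med [ 0.4474 -0.1633  0.0076] zp 0.008 ctr [ 446.7 -163.2] size [49.2 49.1] yaw 2.8
px [267. 215.] med [ 0.6118 -0.1439  0.0078] zp 0.008 ctr [ 612.1 -141.9] size [55.5 50.1] yaw -9.3
```

Emit:
{"name": "carry_out", "arguments": {
  "steps": [0.0475, 0.019, -0.45, 0, 0, -0.067, 1, 0.0475, 0.019, -0.45, 0, 0, -0.067, 1, 0.0475, 0.019, -0.45, 0, 0, -0.067, 1, 0.0475, 0.019, -0.45, 0, 0, -0.067, 1, 0.0475, 0.019, -0.53, 0, 0, -0.067, 1, 0.0475, 0.019, -0.57, 0, 0, -0.067, 1, 0.0475, 0.019, -0.5915, 0, 0, -0.067, 1, 0.0475, 0.019, -0.5915, 0, 0, -0.067, 1]
}}

```text
t: 2.33
tcp_pos: [0.4467, -0.1662, 0.0033]
orientation: [[0.999, 0.038, 0.001], [0.038, -0.999, -0.001], [0.001, 0.001, -1.0]]
force: [-0.3, -0.1, 0.0]
grip_width: 0.088
```

Run:
```python
from h import *
c,p,z,s=grab("wrist","w2")
print(s['t'],np.round(s['tcp_pos'],4))
```

```text
2.325 [ 0.4467 -0.1662  0.0033]
```

View pics/w2.png

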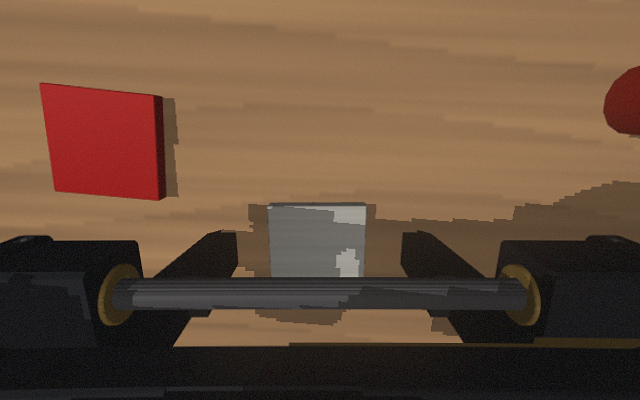

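Run:
```python
from h import *
c,p,z,s=pickle.load(open("pics/w2.pkl","rb"))
R=np.array(s['orientation'])
for uv in [(268,204),(366,203),(268,208),(366,208),(270,270),(365,270)]:
    w=pix2plane(c,uv,.008,s)[0]; print(uv,w.round(4),((w-s['tcp_pos'])@R*1000).round(1),p[uv[1],uv[0]])
print(p[196:214,317].tolist())
```

```text
(268, 204) [ 0.472  -0.1393  0.008 ] [ 26.2 -25.9  -4.7] [124 103  80]
(366, 203) [ 0.4743 -0.1879  0.008 ] [26.7 22.7 -4.6] [134 103  75]
(268, 208) [ 0.4699 -0.1393  0.008 ] [ 24.2 -26.   -4.7] [154 152 144]
(366, 208) [ 0.4717 -0.1881  0.008 ] [24.1 22.8 -4.6] [97 90 81]
(270, 270) [ 0.4358 -0.1402  0.008 ] [ -9.9 -26.5  -4.7] [88 79 68]
(365, 270) [ 0.4376 -0.1903  0.008 ] [-10.   23.7  -4.7] [100  79  55]
[[146, 112, 79], [146, 114, 82], [146, 113, 84], [144, 112, 81], [148, 113, 80], [146, 115, 82], [103, 89, 72], [69, 66, 64], [70, 65, 60], [75, 73, 68], [132, 128, 121], [159, 153, 146], [158, 154, 146], [156, 153, 144], [105, 103, 96], [108, 105, 99], [109, 104, 100], [105, 103, 98]]
```

Emit:
{"name": "carry_out", "arguments": {
  "steps": [0, 0, 0, 0, 0, 0, -1, 0, 0, 0, 0, 0, 0, -1, 0, 0, 0, 0, 0, 0, -1, 0, 0, 0, 0, 0, 0, -1, 0, 0, 0, 0, 0, 0, -1, 0, 0, 0.05, 0, 0, 0, -1, 0, 0, 0.15, 0, 0, 0, -1, 0, 0, 0.25, 0, 0, 0, -1],
  "grip_force": 20
}}

```text
t: 3.38
tcp_pos: [0.4462, -0.1653, 0.1031]
orientation: [[0.999, 0.038, -0.001], [0.038, -0.999, 0.001], [-0.001, -0.001, -1.0]]
force: [0.8, -1.2, -0.5]
grip_width: 0.0494
```

Run:
```python
from h import *
c,p,z,s=grab("wrist","w3")
print(s['t'],np.round(s['tcp_pos'],4),s['grip_width'])
```

```text
3.375 [ 0.4462 -0.1653  0.1031] 0.04942199002640309
```

View pics/w3.png

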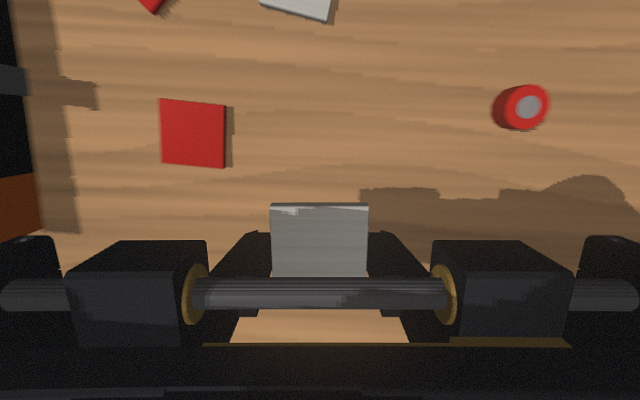

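Emit:
{"name": "carry_out", "arguments": {
  "steps": [-0.115, 0.8, 0.25, 0, 0, 0.043, -1, -0.115, 0.8, 0.25, 0, 0, 0.043, -1, -0.115, 0.8, 0.25, 0, 0, 0.043, -1, -0.115, 0.8, 0.25, 0, 0, 0.043, -1, -0.115, 0.8, 0.25, 0, 0, 0.043, -1, -0.115, 0.8, 0.25, 0, 0, 0.043, -1, -0.115, 0.8, 0.25, 0, 0, 0.043, -1, -0.115, 0.8, 0.25, 0, 0, 0.043, -1]
}}

```text
t: 4.42
tcp_pos: [0.4004, 0.1539, 0.2016]
orientation: [[0.985, 0.172, -0.001], [0.172, -0.985, -0.0], [-0.001, 0.0, -1.0]]
force: [-0.1, 0.6, -0.4]
grip_width: 0.0494
```

Run:
```python
from h import *
c,p,z,s=grab("wrist","w4")
print(s['t'],np.round(s['tcp_pos'],4),s['grip_width'],np.round(s['orientation'],4).tolist())
rects(c,p,z,s,[.008,.012])
```

```text
4.425 [0.4004 0.1539 0.2016] 0.04942248446086494 [[0.9851, 0.1722, -0.0009], [0.1722, -0.9851, -0.0003], [-0.0009, 0.0002, -1.0]]
px [320.  27.] med [0.54   0.1799 0.0694] zp 0.012 ctr [554.7 167.8] size [200.2  17.5] yaw -2.7
px [629.  31.] med [ 0.6025 -0.129   0.0074] zp 0.008 ctr [ 602.1 -125.3] size [53.3 27.5] yaw 26.3
px [330. 103.] med [0.486  0.1574 0.0115] zp 0.012 ctr [485.3 157.2] size [49.3 50. ] yaw 9.9
px [319. 240.] med [0.4072 0.1555 0.2067] zp 0.012 ctr [324.  141.5] size [ 92.2 118.4] yaw 9.9
```

View pics/w4.png

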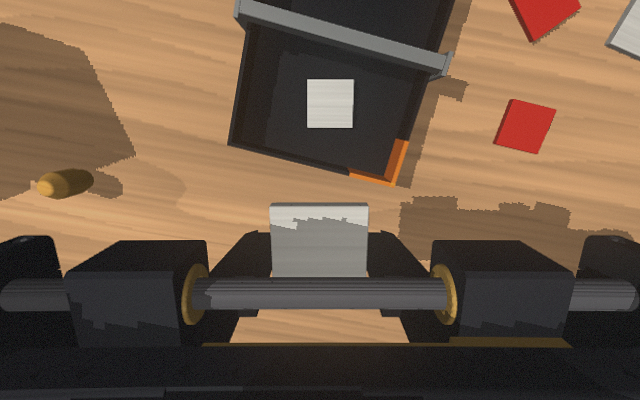

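Emit:
{"name": "carry_out", "arguments": {
  "steps": [0.2125, 0.007, -0.1, 0, 0, 0, -1, 0.2125, 0.007, -0.25, 0, 0, 0, -1, 0.2125, 0.007, -0.4, 0, 0, 0, -1, 0.2125, 0.007, -0.42, 0, 0, 0, -1, 0.2125, 0.007, -0.42, 0, 0, 0, -1]
}}

```text
t: 5.1
tcp_pos: [0.4849, 0.1561, 0.0325]
orientation: [[0.985, 0.171, -0.004], [0.171, -0.985, -0.0], [-0.004, -0.0, -1.0]]
force: [-0.2, 0.7, -0.6]
grip_width: 0.0492
```

Run:
```python
from h import *
c,p,z,s=grab("wrist","w5")
print(s['t'],np.round(s['tcp_pos'],4),s['grip_width'],np.round(s['orientation'],4).tolist())
```

```text
5.1 [0.4849 0.1561 0.0325] 0.04922955133526741 [[0.9853, 0.1707, -0.0041], [0.1707, -0.9853, -0.0004], [-0.0041, -0.0003, -1.0]]
```

View pics/w5.png

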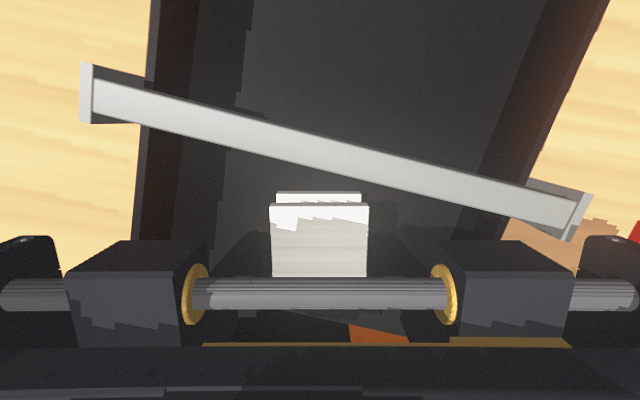

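Run:
```python
from h import *
c,p,z,s=pickle.load(open("pics/w5.pkl","rb"))
R=np.array(s['orientation']);t=np.array(s['tcp_pos'])
print(p[186:216,318,0].tolist())
print(p[198,268:284,0].tolist(),p[198,354:368,0].tolist(), p[225,264:278,0].tolist(),p[225,362:374,0].tolist())
for uv,zz in [((276,193),.012),((361,193),.012),((318,194.5),.012),((270,206),t[2]+.005),((368,206),t[2]+.005),((318,206.5),t[2]+.005)]:
    w=pix2plane(c,uv,zz,s)[0]; print(uv,w.round(4),((w-t)@R*1000).round(1))
```

```text
[89, 86, 88, 84, 94, 137, 141, 169, 251, 248, 247, 247, 247, 247, 206, 208, 169, 142, 145, 155, 231, 247, 247, 246, 247, 247, 246, 246, 246, 246]
[73, 75, 78, 74, 76, 76, 73, 59, 249, 250, 247, 246, 246, 246, 246, 246] [246, 247, 246, 247, 247, 248, 250, 167, 69, 78, 79, 79, 77, 83] [77, 77, 73, 73, 78, 62, 165, 199, 205, 202, 203, 203, 223, 246] [212, 213, 212, 212, 214, 202, 126, 66, 76, 76, 75, 76]
(276, 193) [0.5059 0.1856 0.012 ] [ 25.8 -25.5  20.4]
(361, 193) [0.5143 0.1371 0.012 ] [25.8 23.8 20.4]
(318, 194.5) [0.5092 0.1615 0.012 ] [24.9 -1.1 20.4]
(270, 206) [0.5057 0.185  0.0375] [ 25.4 -24.9  -5.1]
(368, 206) [0.5139 0.1371 0.0375] [25.4 23.7 -5.1]
(318, 206.5) [0.5095 0.1615 0.0375] [25.1 -1.1 -5.1]
```

Emit:
{"name": "carry_out", "arguments": {
  "steps": [0, 0, -0.025, 0, 0, 0, -1, 0, 0, -0.038, 0, 0, 0, -1, 0, 0, -0.043, 0, 0, 0, -1, 0, 0, -0.043, 0, 0, 0, -1]
}}

```text
t: 5.65
tcp_pos: [0.4855, 0.1574, 0.0171]
orientation: [[0.985, 0.173, 0.0], [0.173, -0.985, 0.0], [0.0, 0.0, -1.0]]
force: [0.3, -0.8, -0.2]
grip_width: 0.0495
```

Run:
```python
from h import *
c,p,z,s=grab("wrist","w6")
for i in range(3):
    s2=get_state(); print(s2['t'],np.round(s2['tcp_pos'],4))
R=np.array(s['orientation']);t=np.array(s['tcp_pos'])
print(p[190:216,300,0].tolist())
print(p[198,264:284,0].tolist(),p[198,354:370,0].tolist(), p[200,264:278,0].tolist(),p[225,362:374,0].tolist())
im=p[180:290,240:400,::-1];cv2.imwrite("pics/w6c.png",cv2.resize(im,None,fx=5,fy=5,interpolation=cv2.INTER_NEAREST))
```

```text
5.7 [0.4855 0.1574 0.0171]
5.7 [0.4855 0.1574 0.0171]
5.7 [0.4855 0.1574 0.0171]
[85, 83, 80, 84, 81, 85, 83, 82, 94, 144, 142, 136, 151, 144, 147, 159, 230, 248, 247, 247, 246, 247, 247, 246, 246, 246]
[73, 74, 73, 72, 74, 75, 78, 77, 77, 76, 78, 77, 87, 93, 95, 101, 91, 85, 88, 89] [89, 87, 85, 86, 84, 83, 84, 86, 89, 89, 82, 81, 83, 83, 83, 83] [71, 75, 76, 75, 77, 77, 75, 75, 77, 74, 73, 135, 141, 139] [247, 247, 247, 247, 249, 250, 164, 66, 74, 74, 75, 74]
```

View pics/w6c.png

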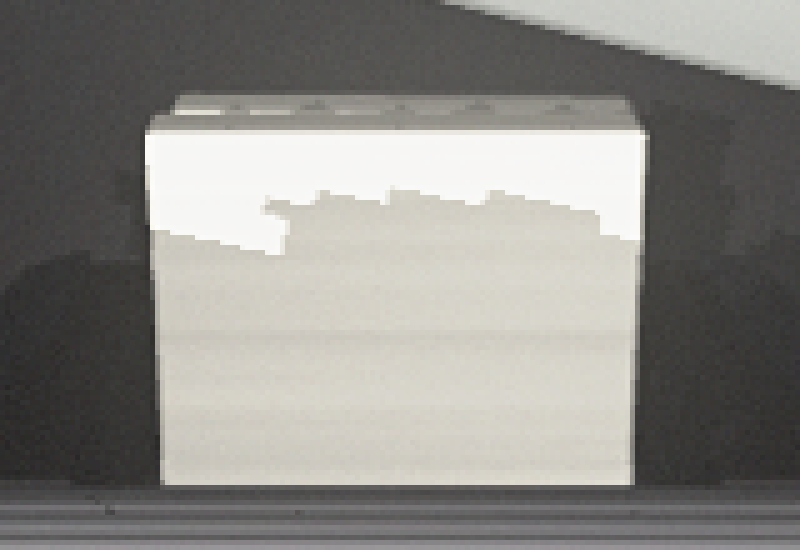

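Run:
```python
from h import *
c,p,z,s=pickle.load(open("pics/w6.pkl","rb"))
R=np.array(s['orientation']);t=np.array(s['tcp_pos'])
print(p[196:210,276:284,0].T.tolist())
for uv,zz in [((275,201.5),.012),((366.5,201.5),.012),((275,202.5),.012),((269,206),t[2]+.005),((369.5,206),t[2]+.005)]:
    w=pix2plane(c,uv,zz,s)[0]; print(uv,w.round(4),((w-t)@R*1000).round(1))
```

```text
[[78, 74, 87, 138, 141, 164, 229, 133, 143, 154, 228, 248, 247, 246], [77, 78, 93, 142, 139, 161, 226, 138, 144, 155, 228, 248, 247, 246], [78, 76, 95, 139, 141, 160, 223, 133, 143, 154, 227, 248, 247, 246], [77, 80, 101, 141, 138, 162, 225, 136, 143, 153, 229, 248, 247, 246], [78, 77, 91, 140, 143, 157, 224, 138, 145, 153, 226, 248, 247, 246], [79, 77, 85, 140, 140, 160, 223, 136, 143, 152, 228, 248, 247, 246], [79, 78, 88, 140, 140, 164, 224, 134, 142, 154, 230, 247, 247, 246], [81, 79, 89, 144, 140, 161, 222, 137, 142, 155, 229, 248, 247, 246]]
(275, 201.5) [0.5059 0.1852 0.012 ] [ 24.9 -23.9   5.1]
(366.5, 201.5) [0.5142 0.1375 0.012 ] [24.9 24.6  5.1]
(275, 202.5) [0.5054 0.1852 0.012 ] [ 24.4 -23.9   5.1]
(269, 206) [0.5061 0.1868 0.0221] [ 25.4 -25.4  -5. ]
(369.5, 206) [0.5146 0.1376 0.0221] [25.3 24.5 -5. ]
```

Emit:
{"name": "carry_out", "arguments": {
  "steps": [-0.001, -0.0022, 0, 0, 0, 0, -1, -0.001, -0.0022, -0.004, 0, 0, 0, -1, -0.001, -0.0022, -0.0045, 0, 0, 0, -1, -0.001, -0.0022, -0.005, 0, 0, 0, -1]
}}

```text
t: 6.2
tcp_pos: [0.485, 0.1564, 0.0149]
orientation: [[0.985, 0.172, -0.0], [0.172, -0.985, 0.0], [-0.0, -0.0, -1.0]]
force: [0.9, -0.0, -0.2]
grip_width: 0.0496
```

Now release and lift.

Emit:
{"name": "carry_out", "arguments": {
  "steps": [0, 0, 0, 0, 0, 0, 0.6, 0, 0, 0, 0, 0, 0, 0.6, 0, 0, 0, 0, 0, 0, 0.6, 0, 0, 0.05, 0, 0, 0, 0.6, 0, 0, 0.2, 0, 0, 0, 0.6, -0.15, 0, 0.35, 0, 0, 0, 1, -0.15, 0, 0.35, 0, 0, 0, 1, -0.15, 0, 0.35, 0, 0, 0, 1]
}}

```text
t: 7.2
tcp_pos: [0.4249, 0.1566, 0.156]
orientation: [[0.985, 0.173, 0.003], [0.173, -0.985, 0.0], [0.003, 0.0, -1.0]]
force: [0.4, -0.3, -0.4]
grip_width: 0.0883
```

Run:
```python
from h import *
c,p,z,s=grab("wrist","w7")
print(s['t'],np.round(s['tcp_pos'],4),s['grip_width'],np.round(s['orientation'],4).tolist())
rects(c,p,z,s,[.008,.020])
im=p[0:220,200:440,::-1];cv2.imwrite("pics/w7c.png",cv2.resize(im,None,fx=2.7,fy=2.7))
```

```text
7.2 [0.4249 0.1566 0.156 ] 0.088292581141107 [[0.9849, 0.1729, 0.0026], [0.1729, -0.9849, 0.0003], [0.0026, 0.0002, -1.0]]
px [320.  48.] med [0.54   0.1783 0.0694] zp 0.02 ctr [549.5 160.4] size [203.3  12.8] yaw -4.2
px [330. 128.] med [0.4862 0.1572 0.0194] zp 0.02 ctr [485.7 157.2] size [49.6 50. ] yaw 9.9
```

View pics/w7c.png

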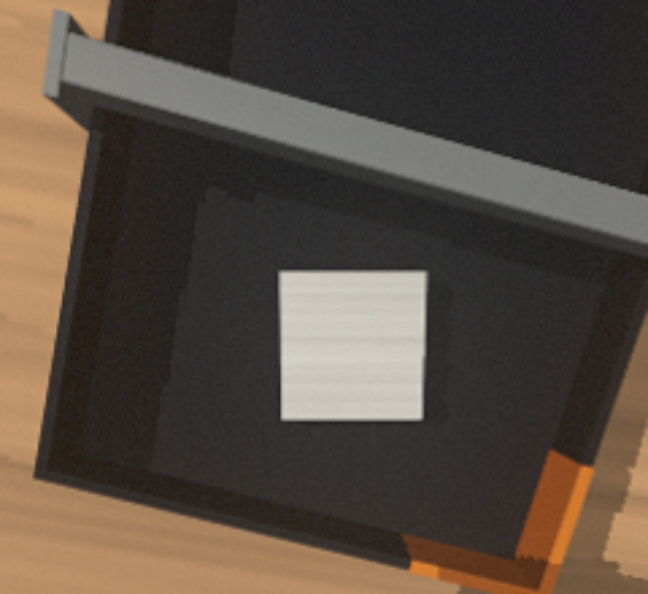

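Emit:
{"name": "carry_out", "arguments": {
  "steps": [0.288, -0.73, 0, 0, 0, -0.1144, 1, 0.288, -0.73, 0, 0, 0, -0.1144, 1, 0.288, -0.73, 0, 0, 0, -0.1144, 1, 0.288, -0.73, 0, 0, 0, -0.1144, 1, 0.288, -0.73, 0, 0, 0, -0.1144, 1, 0.288, -0.73, 0, 0, 0, -0.1144, 1, 0.288, -0.73, 0, 0, 0, -0.1144, 1]
}}

```text
t: 8.12
tcp_pos: [0.5401, -0.1354, 0.1535]
orientation: [[0.983, -0.185, -0.002], [-0.185, -0.983, 0.001], [-0.003, -0.001, -1.0]]
force: [-0.3, 0.2, -0.4]
grip_width: 0.0879
```

Run:
```python
from h import *
c,p,z,s=grab("wrist","w8")
print(s['t'],np.round(s['tcp_pos'],4),s['grip_width'],np.round(s['orientation'],4).tolist())
rects(c,p,z,s,[.008,.020])
```

```text
8.125 [ 0.5401 -0.1354  0.1535] 0.08794567165398798 [[0.9827, -0.1855, -0.0023], [-0.1854, -0.9827, 0.0014], [-0.0025, -0.0009, -1.0]]
px [448.   8.] med [ 0.673  -0.2693  0.018 ] zp 0.02 ctr [ 671.4 -268.5] size [66.1 14.4] yaw -11.2
px [316. 114.] med [ 0.6119 -0.145   0.0074] zp 0.008 ctr [ 611.1 -145. ] size [49.1 49.5] yaw -11.8
```

View pics/w8.png

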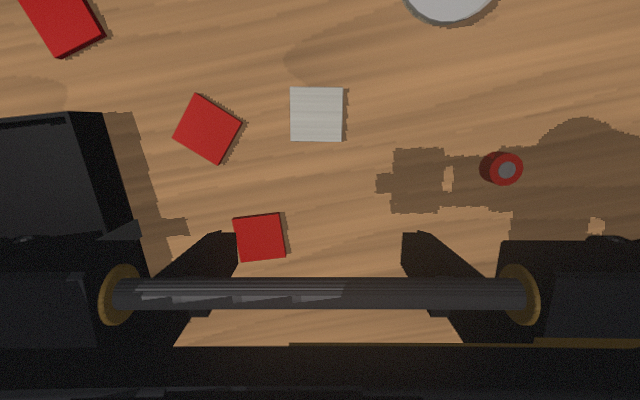

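Emit:
{"name": "carry_out", "arguments": {
  "steps": [0.1775, -0.024, -0.15, 0, 0, -0.0044, 0.6, 0.1775, -0.024, -0.259, 0, 0, -0.0044, 0.6, 0.1775, -0.024, -0.259, 0, 0, -0.0044, 0.6, 0.1775, -0.024, -0.32, 0, 0, -0.0044, 0.6, 0.1775, -0.024, -0.36, 0, 0, -0.0044, 0.6, 0.1775, -0.024, -0.378, 0, 0, -0.0044, 0.6, 0.1775, -0.024, -0.378, 0, 0, -0.0044, 0.6]
}}

```text
t: 9.05
tcp_pos: [0.6112, -0.145, 0.0044]
orientation: [[0.98, -0.198, 0.0], [-0.198, -0.98, -0.0], [0.0, 0.0, -1.0]]
force: [0.1, -0.4, 0.6]
grip_width: 0.0708
```

Run:
```python
from h import *
c,p,z,s=grab("wrist","w9")
print(s['t'],np.round(s['tcp_pos'],4),s['grip_width'],np.round(s['orientation'],4).tolist())
R=np.array(s['orientation']);t=np.array(s['tcp_pos'])
for u in (280,318,355): print(p[198:214,u,0].tolist())
for uv in [(280,206),(318,206),(355,206)]:
    w=pix2plane(c,uv,.008,s)[0]; print(uv,((w-t)@R*1000).round(1))
```

```text
9.05 [ 0.6112 -0.145   0.0044] 0.0708129445013322 [[0.9801, -0.1983, 0.0004], [-0.1983, -0.9801, -0.0002], [0.0005, 0.0001, -1.0]]
[111, 110, 107, 108, 84, 63, 67, 68, 93, 108, 110, 109, 112, 111, 109, 109]
[95, 95, 98, 95, 80, 68, 64, 67, 96, 113, 110, 112, 114, 113, 116, 115]
[103, 106, 109, 107, 72, 69, 68, 68, 103, 116, 114, 118, 119, 120, 118, 117]
(280, 206) [ 24.7 -20.2  -3.6]
(318, 206) [24.7 -1.1 -3.6]
(355, 206) [24.7 17.5 -3.6]
```

View pics/w9.png

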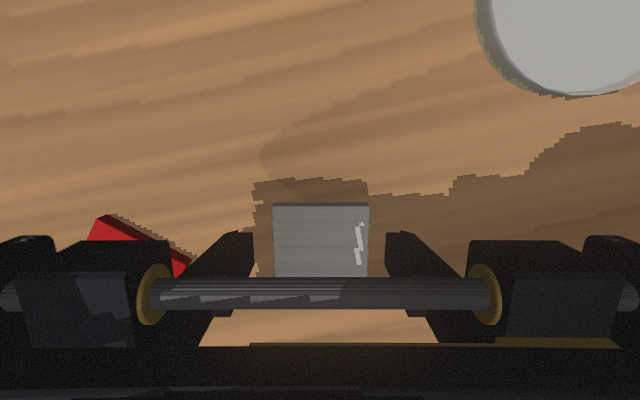

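Emit:
{"name": "carry_out", "arguments": {
  "steps": [0, 0, -0.004, 0, 0, 0, 0.6, 0, 0, -0.004, 0, 0, 0, -1, 0, 0, -0.004, 0, 0, 0, -1, 0, 0, -0.004, 0, 0, 0, -1, 0, 0, -0.004, 0, 0, 0, -1, 0, 0, -0.004, 0, 0, 0, -1, 0, 0, 0.05, 0, 0, 0, -1, 0, 0, 0.2, 0, 0, 0, -1, 0, 0, 0.35, 0, 0, 0, -1, 0, 0, 0.4, 0, 0, 0, -1],
  "grip_force": 20
}}

```text
t: 10.35
tcp_pos: [0.6122, -0.1454, 0.1678]
orientation: [[0.98, -0.198, 0.006], [-0.198, -0.98, -0.002], [0.006, 0.001, -1.0]]
force: [0.4, -0.7, -0.7]
grip_width: 0.0497
```

Emit:
{"name": "carry_out", "arguments": {
  "steps": [-0.316, 0.756, 0, 0, 0, 0.1183, -1, -0.316, 0.756, 0, 0, 0, 0.1183, -1, -0.316, 0.756, 0, 0, 0, 0.1183, -1, -0.316, 0.756, 0, 0, 0, 0.1183, -1, -0.316, 0.756, 0, 0, 0, 0.1183, -1, -0.316, 0.756, 0, 0, 0, 0.1183, -1, -0.316, 0.756, 0, 0, 0, 0.1183, -1, -0.316, 0.756, -0.15, 0, 0, 0.1183, -1, -0.316, 0.756, -0.25, 0, 0, 0.1183, -1, -0.316, 0.756, -0.32, 0, 0, 0.1183, -1, -0.316, 0.756, -0.32, 0, 0, 0.1183, -1, -0.316, 0.756, -0.32, 0, 0, 0.1183, -1]
}}

```text
t: 11.85
tcp_pos: [0.4859, 0.1565, 0.0367]
orientation: [[0.985, 0.17, 0.002], [0.17, -0.985, 0.0], [0.002, 0.0, -1.0]]
force: [0.9, -0.0, -0.3]
grip_width: 0.0497
```

Run:
```python
from h import *
c,p,z,s=grab("wrist","w10")
print(s['t'],np.round(s['tcp_pos'],4),s['grip_width'],np.round(s['orientation'],4).tolist())
im=p[180:290,240:400,::-1];cv2.imwrite("pics/w10c.png",cv2.resize(im,None,fx=5,fy=5,interpolation=cv2.INTER_NEAREST))
print(p[186:214,300,0].tolist());print(p[198,264:284,0].tolist(),p[198,354:370,0].tolist())
```

```text
11.85 [0.4859 0.1565 0.0367] 0.049726445363774435 [[0.9855, 0.1698, 0.0016], [0.1698, -0.9855, 0.0], [0.0016, 0.0002, -1.0]]
[86, 87, 83, 83, 85, 112, 144, 150, 139, 143, 163, 249, 248, 246, 247, 249, 201, 170, 142, 143, 153, 241, 248, 246, 246, 246, 246, 246]
[73, 77, 70, 75, 75, 77, 75, 76, 79, 75, 66, 208, 253, 249, 248, 248, 248, 248, 248, 248] [248, 248, 248, 248, 248, 248, 250, 249, 161, 69, 77, 75, 77, 80, 76, 77]
```

View pics/w10c.png

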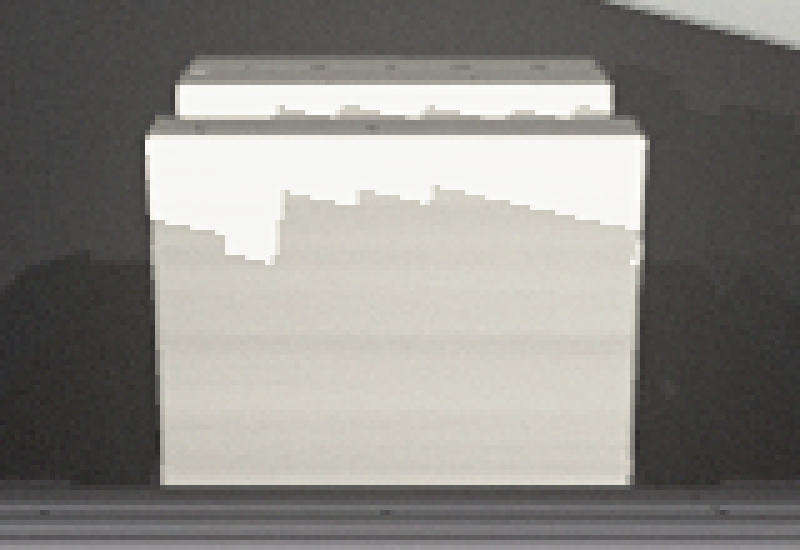

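Run:
```python
from h import *
c,p,z,s=pickle.load(open("pics/w10.pkl","rb"))
R=np.array(s['orientation']);t=np.array(s['tcp_pos'])
for uv,zz in [((275,196.5),.020),((362.3,196.5),.02),((269,206.5),t[2]+.005),((369.3,206.5),t[2]+.005)]:
    w=pix2plane(c,uv,zz,s)[0]; print(uv,w.round(4),((w-t)@R*1000).round(1))
```

```text
(275, 196.5) [0.5059 0.1859 0.02  ] [ 24.7 -25.6  16.7]
(362.3, 196.5) [0.5143 0.137  0.02  ] [24.7 24.  16.7]
(269, 206.5) [0.5063 0.1858 0.0417] [ 25.1 -25.4  -5. ]
(369.3, 206.5) [0.5147 0.1367 0.0417] [25.1 24.4 -5. ]
```

Emit:
{"name": "carry_out", "arguments": {
  "steps": [-0.001, 0, -0.015, 0, 0, 0, -1, -0.001, 0, -0.025, 0, 0, 0, -1, -0.001, 0, -0.03, 0, 0, 0, -1, -0.001, 0, -0.03, 0, 0, 0, -1]
}}

```text
t: 12.4
tcp_pos: [0.4843, 0.1573, 0.0236]
orientation: [[0.985, 0.171, -0.0], [0.171, -0.985, -0.0], [-0.0, -0.0, -1.0]]
force: [0.1, 0.2, -1.3]
grip_width: 0.0494
```

Run:
```python
from h import *
c,p,z,s=grab("wrist","w11")
print(s['t'],np.round(s['tcp_pos'],4),s['grip_width'],np.round(s['orientation'],4).tolist())
im=p[180:290,240:400,::-1];cv2.imwrite("pics/w11c.png",cv2.resize(im,None,fx=5,fy=5,interpolation=cv2.INTER_NEAREST))
print(p[190:214,300,0].tolist())
```

```text
12.4 [0.4843 0.1573 0.0236] 0.04944829521604872 [[0.9853, 0.1711, -0.0003], [0.1711, -0.9853, -0.0], [-0.0003, -0.0, -1.0]]
[81, 82, 80, 85, 126, 143, 151, 161, 140, 147, 213, 249, 246, 203, 136, 142, 151, 242, 248, 246, 246, 247, 246, 246]
```

View pics/w11c.png

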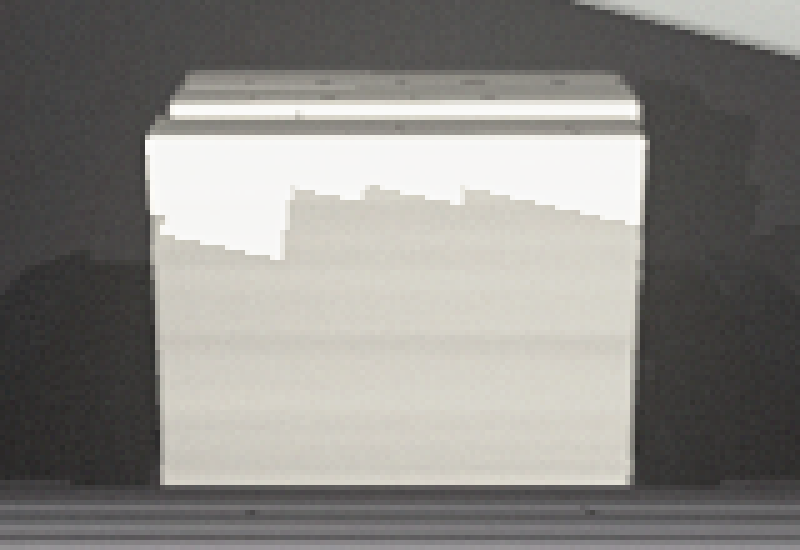

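Run:
```python
from h import *
c,p,z,s=pickle.load(open("pics/w11.pkl","rb"))
R=np.array(s['orientation']);t=np.array(s['tcp_pos'])
for uv,zz in [((273.8,200),.020),((368,200),.02),((269,206.5),t[2]+.005),((369.3,206.5),t[2]+.005)]:
    w=pix2plane(c,uv,zz,s)[0]; print(uv,w.round(4),((w-t)@R*1000).round(1))
print(np.round(get_state()['tcp_pos'],4))
```

```text
(273.8, 200) [0.5059 0.1857 0.02  ] [ 26.1 -24.3   3.6]
(368, 200) [0.5144 0.137  0.02  ] [26.1 25.1  3.6]
(269, 206.5) [0.5047 0.1866 0.0286] [ 25.1 -25.4  -5. ]
(369.3, 206.5) [0.5132 0.1376 0.0286] [25.1 24.4 -5. ]
[0.4845 0.1573 0.0237]
```

Emit:
{"name": "carry_out", "arguments": {
  "steps": [0.0026, -0.0018, 0.003, 0, 0, 0, -1, 0.0026, -0.0018, 0.003, 0, 0, 0, -1, 0.0026, -0.0018, 0.001, 0, 0, 0, -1, 0.0026, -0.0018, -0.001, 0, 0, 0, -1, 0.0026, -0.0018, -0.001, 0, 0, 0, -1]
}}

```text
t: 13.08
tcp_pos: [0.4854, 0.1565, 0.0233]
orientation: [[0.985, 0.171, -0.0], [0.171, -0.985, -0.0], [-0.0, -0.0, -1.0]]
force: [-0.2, 0.4, -0.8]
grip_width: 0.0498
```

Run:
```python
from h import *
c,p,z,s=grab("wrist","w12")
print(s['t'],np.round(s['tcp_pos'],4),s['grip_width'],np.round(s['orientation'],4).tolist())
im=p[180:290,240:400,::-1];cv2.imwrite("pics/w12c.png",cv2.resize(im,None,fx=5,fy=5,interpolation=cv2.INTER_NEAREST))
print(p[190:214,300,0].tolist(), p[201,268:280,0].tolist(), p[201,360:374,0].tolist())
```

```text
13.075 [0.4854 0.1565 0.0233] 0.04975809467721539 [[0.9853, 0.171, -0.0002], [0.171, -0.9853, -0.0], [-0.0002, -0.0, -1.0]]
[83, 81, 83, 82, 81, 89, 142, 146, 140, 144, 145, 159, 230, 213, 137, 142, 150, 242, 248, 247, 246, 247, 246, 246] [75, 72, 71, 72, 103, 151, 158, 155, 156, 154, 157, 156] [152, 153, 152, 152, 158, 128, 87, 71, 75, 74, 73, 72, 75, 75]
```

View pics/w12c.png

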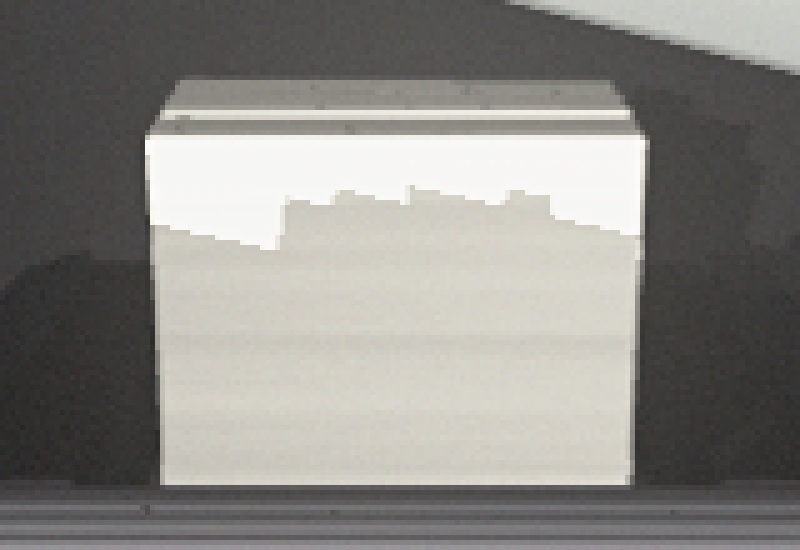

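Aligned symmetrically now (pile edges inside the held plate's outline by equal margins). Release and look.

Emit:
{"name": "carry_out", "arguments": {
  "steps": [0, 0, 0, 0, 0, 0, 0.6, 0, 0, 0, 0, 0, 0, 0.6, 0, 0, 0, 0, 0, 0, 0.6, 0, 0, 0.05, 0, 0, 0, 0.6, 0, 0, 0.2, 0, 0, 0, 0.6, -0.15, 0, 0.35, 0, 0, 0, 1, -0.15, 0, 0.35, 0, 0, 0, 1, -0.15, 0, 0.35, 0, 0, 0, 1, -0.15, 0, 0.35, 0, 0, 0, 1]
}}

```text
t: 14.25
tcp_pos: [0.4259, 0.1565, 0.1626]
orientation: [[0.985, 0.171, -0.001], [0.171, -0.985, -0.0], [-0.001, -0.0, -1.0]]
force: [1.0, -0.7, 0.5]
grip_width: 0.0882
```

Run:
```python
from h import *
c,p,z,s=grab("wrist","w13")
print(s['t'],np.round(s['tcp_pos'],4),s['grip_width'],np.round(s['orientation'],4).tolist())
rects(c,p,z,s,[.008,.028])
Q=cloud(c,z,s)
# handle top
m=(abs(Q[...,2]-.07)<.004)&(Q[...,0]>.45)&(Q[...,0]<.65)
P=Q[m]; print(m.sum(), np.nanmin(P,0),np.nanmax(P,0))
r=cv2.minAreaRect((P[:,:2]*1000).astype(np.float32)); print(r)
# walls top z=.04
m=(abs(Q[...,2]-.04)<.003)&(Q[...,0]>.35)&(Q[...,0]<.75)&(Q[...,1]>0)&(Q[...,1]<.3)
r=cv2.minAreaRect((Q[m][:,:2]*1000).astype(np.float32)); print(r)
o=p.astype(int);mo=(o[...,0]>90)&(o[...,2]<40)&(o[...,0]-o[...,2]>70)
print(mo.sum(),np.nanmedian(Q[mo],0))
im=p[0:220,160:480,::-1];cv2.imwrite("pics/w13c.png",cv2.resize(im,None,fx=2.5,fy=2.5))
```

```text
14.25 [0.4259 0.1565 0.1626] 0.08820001630086574 [[0.9853, 0.1707, -0.0007], [0.1707, -0.9853, -0.0], [-0.0007, -0.0001, -1.0]]
px [303.  46.] med [0.5408 0.1909 0.0694] zp 0.028 ctr [545.6 177.7] size [174.9  22.7] yaw -6.3
px [330. 128.] med [0.4867 0.1574 0.0274] zp 0.028 ctr [485.9 157.2] size [48.4 50.1] yaw 9.8
4779 [0.52148397 0.06222639 0.06600043] [0.55520551 0.25088104 0.07223064]
((538.396240234375, 156.8687286376953), (188.9849395751953, 20.135902404785156), 85.77188873291016)
((510.9674377441406, 158.70944213867188), (185.8768310546875, 191.02333068847656), 87.4413070678711)
2493 [ 0.58341507 -0.03590873  0.00761342]
```

View pics/w13c.png

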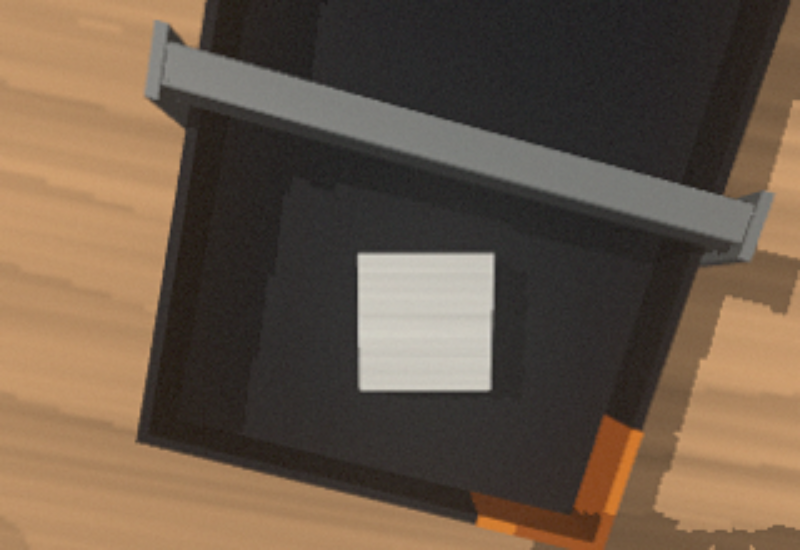

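Run:
```python
from h import *
c,p,z,s=pickle.load(open("pics/w13.pkl","rb"))
Q=cloud(c,z,s);q=p.astype(int)
m=(abs(Q[...,2]-.0695)<.004)&(Q[...,0]>.45)&(Q[...,0]<.65)
ys,xs=np.nonzero(m)
P=pix2plane(c,np.c_[xs,ys],.07,s)[:,:2]*1000
e=P[(abs(P[:,1]-157)<75)]
a=np.polyfit(e[:,1],e[:,0],1); print("slope deg",np.degrees(np.arctan(a[0])),"x at y=157",np.polyval(a,157))
# edges by y bin
for y in range(90,230,20):
    b=P[abs(P[:,1]-y)<3]; print(y,b[:,0].min().round(1),b[:,0].max().round(1),np.median(b[:,0]).round(1))
print(P[:,1].min(),P[:,1].max())
c,p,z,s=pickle.load(open("pics/w4.pkl","rb"))
Q=cloud(c,z,s)
m=(abs(Q[...,2]-.0695)<.004)&(Q[...,0]>.45)&(Q[...,0]<.65)
ys,xs=np.nonzero(m);P=pix2plane(c,np.c_[xs,ys],.07,s)[:,:2]*1000
for y in range(90,230,20):
    b=P[abs(P[:,1]-y)<3]; print(y,b[:,0].min().round(1),b[:,0].max().round(1),np.median(b[:,0]).round(1))
print(P[:,1].min(),P[:,1].max())
```

```text
slope deg 4.18626778646041 x at y=157 538.0179723707439
90 526.8 539.1 533.0
110 528.3 540.6 534.6
130 530.0 542.2 536.2
150 531.1 543.7 537.6
170 532.5 545.2 539.0
190 534.3 546.6 540.5
210 535.6 548.1 541.9
62.948484052902614 250.44941173368258
90 526.4 538.8 532.5
110 527.9 540.3 534.3
130 529.5 542.1 535.9
150 530.7 543.5 537.2
170 532.2 544.9 538.6
190 533.8 546.2 540.0
210 535.4 548.3 541.8
62.68041460853126 250.46777048534574
```

Emit:
{"name": "carry_out", "arguments": {
  "steps": [0.28, 0.001, -0.05, 0, 0, 0.422, 0, 0.28, 0.001, -0.05, 0, 0, 0.422, 0, 0.28, 0.001, -0.05, 0, 0, 0.422, 0, 0.28, 0.001, -0.05, 0, 0, 0.422, 0, 0.28, 0.001, -0.05, 0, 0, 0.422, 0, 0.28, 0.001, -0.05, 0, 0, 0.422, 0, 0.28, 0.001, -0.05, 0, 0, 0.422, 0, 0.28, 0.001, -0.05, 0, 0, 0.422, 0, 0.28, 0.001, -0.05, 0, 0, 0.422, 0, 0.28, 0.001, -0.05, 0, 0, 0.422, 0]
}}

```text
t: 15.55
tcp_pos: [0.5375, 0.1569, 0.1431]
orientation: [[0.075, 0.997, -0.0], [0.997, -0.075, -0.0], [-0.0, -0.0, -1.0]]
force: [0.1, 0.3, -0.2]
grip_width: 0.0441
```

Run:
```python
from h import *
c,p,z,s=grab("wrist","w14")
print(s['t'],np.round(s['tcp_pos'],4),s['grip_width'],np.round(s['orientation'],4).tolist(),np.round(s['joint_pos'],1))
R=np.array(s['orientation']);t=np.array(s['tcp_pos'])
Q=cloud(c,z,s)
m=(abs(Q[...,2]-.0695)<.004)&(Q[...,0]>.45)&(Q[...,0]<.65)&(Q[...,1]>.05)
ys,xs=np.nonzero(m);P=((pix2plane(c,np.c_[xs,ys],.07,s)-t)@R)[:,:2]*1000
for x in range(-20,110,20):
    b=P[abs(P[:,0]-x)<3]
    if len(b): print(x,b[:,1].min().round(1),b[:,1].max().round(1),np.median(b[:,1]).round(1),len(b))
```

```text
15.55 [0.5375 0.1569 0.1431] 0.0440776140735214 [[0.0752, 0.9972, -0.0004], [0.9972, -0.0752, -0.0], [-0.0001, -0.0004, -1.0]] [ 4.2 27.7 81.4 -0.  70.9  8.5]
-20 -5.4 5.8 0.2 105
0 -5.2 6.4 1.0 110
20 -5.1 6.3 0.6 128
40 -5.0 6.2 0.6 128
60 -4.8 6.0 0.6 128
80 -4.7 6.6 0.6 144
```

View pics/w14.png

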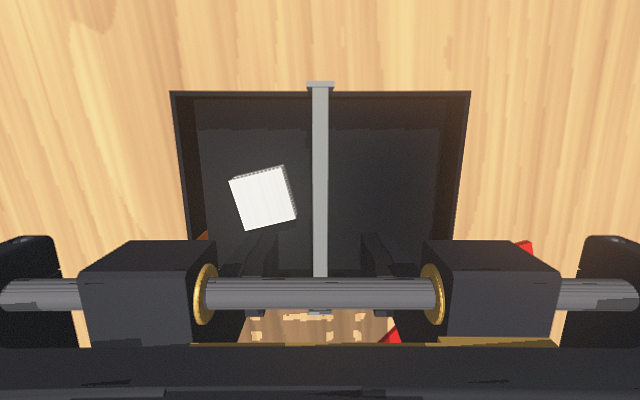

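Emit:
{"name": "carry_out", "arguments": {
  "steps": [0.0015, 0, -0.1, 0, 0, 0, 0, 0.0015, 0, -0.18, 0, 0, 0, 0, 0.0015, 0, -0.23, 0, 0, 0, 0, 0.0015, 0, -0.255, 0, 0, 0, 0, 0.0015, 0, -0.255, 0, 0, 0, 0, 0.0015, 0, -0.255, 0, 0, 0, -0.4, 0.0015, 0, -0.255, 0, 0, 0, -0.6, 0.0015, 0, -0.255, 0, 0, 0, -0.7, 0.0015, 0, -0.255, 0, 0, 0, -1, 0.0015, 0, -0.255, 0, 0, 0, -1],
  "grip_force": 50
}}

```text
t: 16.85
tcp_pos: [0.5382, 0.157, 0.0417]
orientation: [[0.073, 0.997, 0.001], [0.997, -0.073, 0.0], [0.0, 0.001, -1.0]]
force: [-1.2, -0.3, 3.5]
grip_width: 0.0116
```

Run:
```python
from h import *
c,p,z,s=grab("wrist","w15")
print(s['t'],np.round(s['tcp_pos'],4),s['grip_width'],np.round(s['orientation'],4).tolist(),np.round(s['joint_pos'],1))
```

```text
16.85 [0.5382 0.157  0.0417] 0.011555187644262308 [[0.0731, 0.9973, 0.0005], [0.9973, -0.0731, 0.0001], [0.0001, 0.0005, -1.0]] [ 4.2 35.2 87.7  0.  57.   8.4]
```

View pics/w15.png

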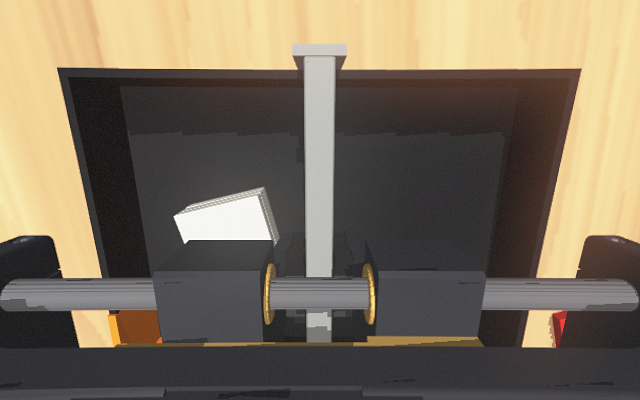

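Emit:
{"name": "carry_out", "arguments": {
  "steps": [0, 0, 0, 0, 0, 0, -1, 0, 0, 0.02, 0, 0, 0, -1, 0, 0, 0.06, 0, 0, 0, -1, 0, 0, 0.12, 0, 0, 0, -1, 0, 0, 0.19, 0, 0, 0, -1, 0, 0, 0.26, 0, 0, 0, -1, 0, 0, 0.33, 0, 0, 0, -1, 0, 0, 0.4, 0, 0, 0, -1, 0, 0, 0.46, 0, 0, 0, -1, 0, 0, 0.51, 0, 0, 0, -1, 0, 0, 0.54, 0, 0, 0, -1, 0, 0, 0.55, 0, 0, 0, -1],
  "grip_force": 60
}}

```text
t: 18.4
tcp_pos: [0.5379, 0.1569, 0.2619]
orientation: [[0.073, 0.997, 0.0], [0.997, -0.073, 0.0], [0.0, 0.0, -1.0]]
force: [-0.2, 0.6, -4.9]
grip_width: 0.0111
```

Run:
```python
from h import *
c,p,z,s=grab("wrist","w16")
grab("side","s16")
print(s['t'],np.round(s['tcp_pos'],4),s['grip_width'],np.round(s['orientation'],4).tolist(),np.round(s['joint_pos'],1))
```

```text
18.4 [0.5379 0.1569 0.2619] 0.011099885833838467 [[0.0732, 0.9973, 0.0004], [0.9973, -0.0732, 0.0], [0.0001, 0.0004, -1.0]] [ 4.2 22.  70.2  0.  87.8  8.4]
```

View pics/w16.png

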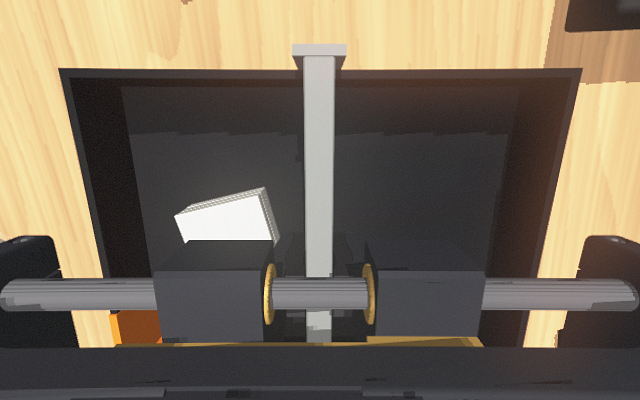

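View pics/s16.png

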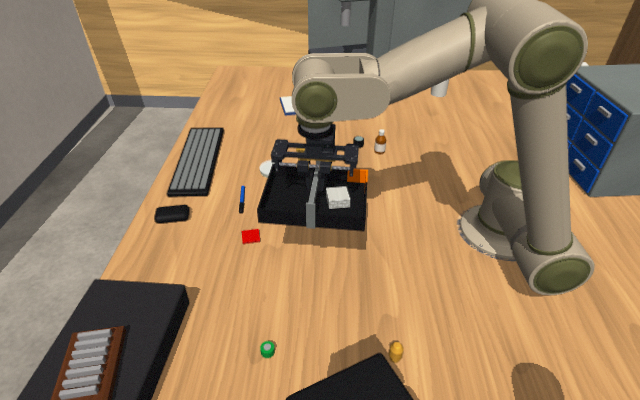

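Emit:
{"name": "carry_out", "arguments": {
  "steps": [0, 0, 0, 0.0073, -0.0084, 0, -1, 0, 0, 0, 0.0145, -0.0168, 0, -1, 0, 0, 0, 0.0181, -0.021, 0, -1, 0, 0, 0, 0.0218, -0.0252, 0, -1, 0, 0, 0, 0.0236, -0.0273, 0, -1, 0, 0, 0, 0.0254, -0.0294, 0, -1, 0, 0, 0, 0.0272, -0.0315, 0, -1, 0, 0, 0, 0.029, -0.0336, 0, -1, 0, 0, 0, 0.029, -0.0336, 0, -1, 0, 0, 0, 0.029, -0.0336, 0, -1, 0, 0, 0, 0.029, -0.0336, 0, -1, 0, 0, 0, 0.029, -0.0336, 0, -1]
}}

```text
t: 20.0
tcp_pos: [0.5381, 0.157, 0.2614]
orientation: [[0.068, 0.992, 0.105], [0.993, -0.078, 0.091], [0.098, 0.098, -0.99]]
force: [-0.2, -1.1, -5.6]
grip_width: 0.0113
```

Run:
```python
from h import *
c,p,z,s=grab("side","s17")
print(s['t'],np.round(s['tcp_pos'],4),s['grip_width'],np.round(s['orientation'],4).tolist(),np.round(s['joint_pos'],1))
a=cv2.resize(p[130:270,220:420,::-1],None,fx=3.5,fy=3.5);cv2.imwrite("pics/s17c.png",a)
```

```text
20.0 [0.5381 0.157  0.2614] 0.011309319964417818 [[0.068, 0.9921, 0.1053], [0.9928, -0.0777, 0.0909], [0.0983, 0.0983, -0.9903]] [ 1.9 18.9 75.5  5.1 79.5  5.4]
```

View pics/s17c.png

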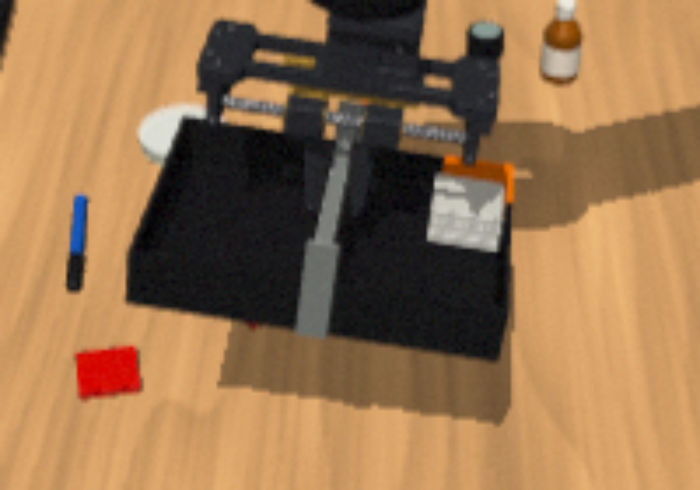

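Emit:
{"name": "carry_out", "arguments": {
  "steps": [0, 0, 0, 0.009, -0.0105, 0, -1, 0, 0, 0, 0.018, -0.021, 0, -1, 0, 0, 0, 0.027, -0.0315, 0, -1, 0, 0, 0, 0.036, -0.042, 0, -1, 0, 0, 0, 0.045, -0.0525, 0, -1, 0, 0, 0, 0.054, -0.063, 0, -1, 0, 0, 0, 0.063, -0.0735, 0, -1, 0, 0, 0, 0.072, -0.084, 0, -1, 0, 0, 0, 0.081, -0.0945, 0, -1, 0, 0, 0, 0.09, -0.105, 0, -1, 0, 0, 0, 0.09, -0.105, 0, -1, 0, 0, 0, 0.09, -0.105, 0, -1]
}}

```text
t: 21.55
tcp_pos: [0.5381, 0.1569, 0.2615]
orientation: [[-0.013, 0.911, 0.411], [0.924, -0.147, 0.353], [0.382, 0.385, -0.84]]
force: [0.5, 0.2, -4.0]
grip_width: 0.011
```

Run:
```python
from h import *
c,p,z,s=grab("side","s18")
print(s['t'],np.round(s['tcp_pos'],4),s['grip_width'],np.round(s['orientation'],4).tolist(),np.round(s['joint_pos'],1))
a=cv2.resize(p[130:270,220:420,::-1],None,fx=4,fy=4);cv2.imwrite("pics/s18c.png",a)
c,p,z,s=grab("wrist","w18")
c,p,z,s=grab("scene","sc18")
cv2.imwrite("pics/sc18c.png",cv2.resize(p[80:260,260:460,::-1],None,fx=3.3,fy=3.3))
```

```text
21.55 [0.5381 0.1569 0.2615] 0.01099534035816709 [[-0.0126, 0.9113, 0.4115], [0.924, -0.1466, 0.3531], [0.3821, 0.3847, -0.8402]] [ -6.5  11.7  92.2  28.7  55.9 -14.4]
```

View pics/s18c.png

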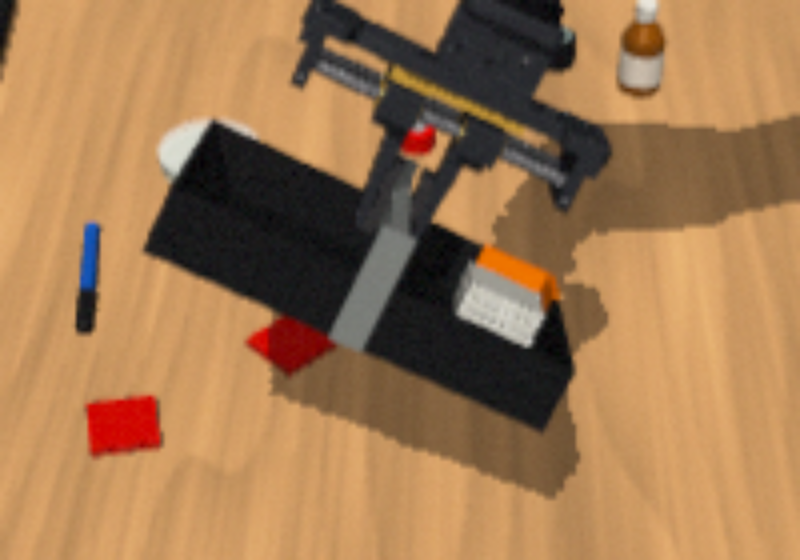

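View pics/w18.png

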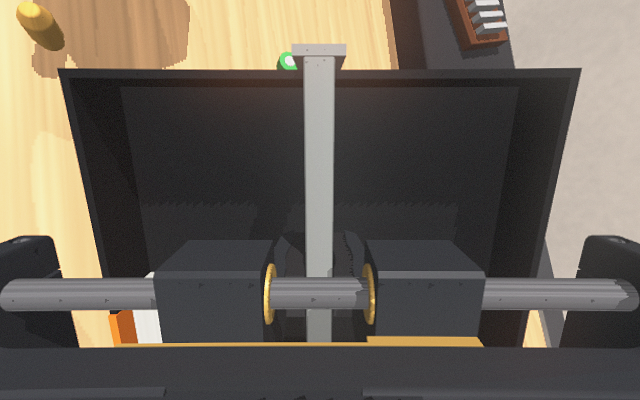

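View pics/sc18c.png

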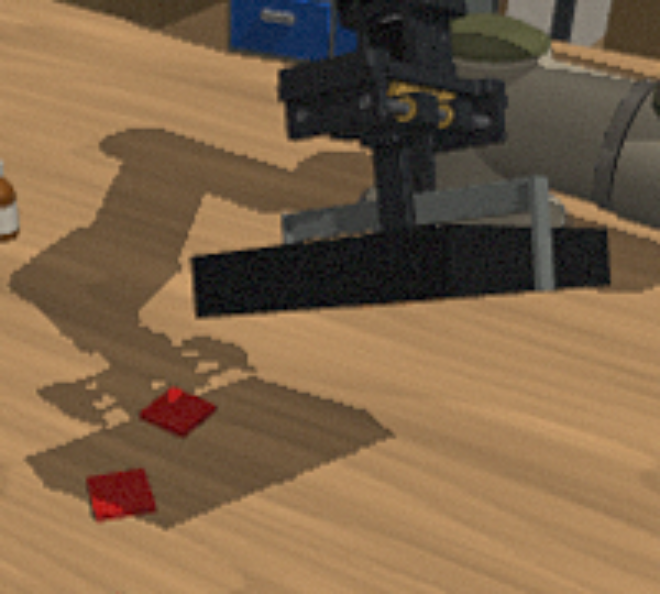

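Run:
```python
from h import *
c,p,z,s=pickle.load(open("pics/s18.pkl","rb"))
R=np.array(s['orientation']);t=np.array(s['tcp_pos'])
Q=cloud(c,z); L=(Q-t)@R*1000
T=np.stack([-L[...,1],-L[...,0],-(L[...,2]+19)],-1)
q=p.astype(int)
m=(q.min(2)>110)&(q.max(2)-q.min(2)<40)&(T[...,0]>40)&(T[...,0]<125)&(T[...,1]>10)&(T[...,1]<100)&(abs(T[...,2]+44)<22)
P=T[m]; print(m.sum(),np.percentile(P,[1,50,99],axis=0).round(1).tolist())
top=P[P[:,2]>-35]; print(len(top),cv2.minAreaRect(top[:,:2].astype(np.float32)),np.median(top[:,2]))
o=(q[...,0]>150)&(q[...,2]<60)&(q[...,1]>50)&(np.linalg.norm(np.nan_to_num(T),axis=-1)<180)
print("orange",o.sum(),np.percentile(T[o],[2,50,98],axis=0).round(1).tolist())
a=cv2.resize(p[180:230,325:370,::-1],None,fx=12,fy=12,interpolation=cv2.INTER_CUBIC);cv2.imwrite("pics/s18d.png",a)
# front faces of plates: rows of layers
f=P[P[:,2]<-35]
for lo in (-56,-48,-40):
    b=f[(f[:,2]>lo)&(f[:,2]<lo+8)]; print(lo,len(b),np.percentile(b[:,0],[2,98]).round(1),np.percentile(b[:,1],[2,50,98]).round(1), np.polyfit(b[:,0],b[:,1],1).round(3))
```

```text
262 [[66.7, 30.9, -53.8], [90.3, 37.3, -38.6], [115.2, 80.2, -32.0]]
106 ((90.9625473022461, 58.58704376220703), (50.07978057861328, 48.48183059692383), 89.855712890625) -33.03849989058145
orange 158 [[nan, nan, nan], [nan, nan, nan], [nan, nan, nan]]
-56 51 [ 67.7 114.3] [30.2 34.4 39. ] [6.000e-03 3.384e+01]
-48 66 [ 67.2 114.2] [32.4 36.5 43.8] [-4.0000e-02  4.0472e+01]
-40 39 [ 66.6 114.9] [32.7 36.7 49. ] [-0.074 43.892]
```

View pics/s18d.png

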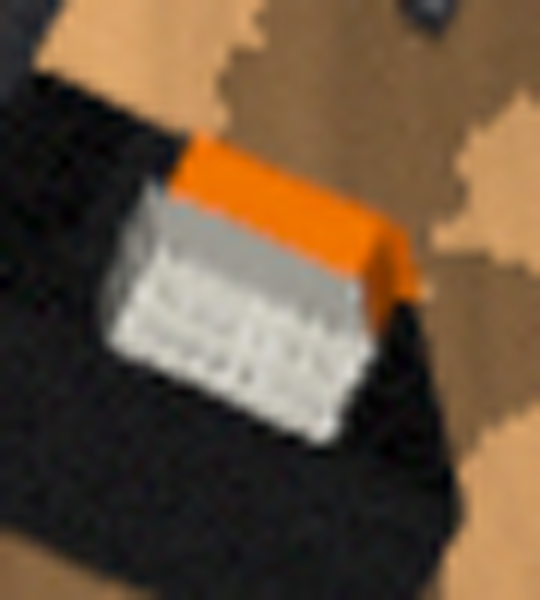

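Emit:
{"name": "carry_out", "arguments": {
  "steps": [0, 0, 0, 0, 0, 0, -1, 0, 0, 0, 0, 0, 0, -1, 0, 0, 0, 0, 0, 0, -1, 0, 0, 0, 0, 0, 0, -1, 0, 0, 0, 0, 0, 0, -1, 0, 0, 0, 0, 0, 0, -1]
}}

```text
t: 22.45
tcp_pos: [0.5381, 0.1569, 0.2614]
orientation: [[-0.013, 0.911, 0.412], [0.924, -0.147, 0.354], [0.383, 0.385, -0.84]]
force: [-0.0, -0.0, -5.3]
grip_width: 0.0113
```

Run:
```python
from h import *
from workcell import ticket
o=pickle.load(open("pics/s18.pkl","rb"))[1]
c,p,z,s=grab("side","s19")
d=np.abs(p[180:230,325:370].astype(int)-o[180:230,325:370]); print(d.mean(),d.max(),s['t'],np.round(s['tcp_pos'],4),s['grip_width'],s['force'])
print(ticket.finish_job())
```

```text
3.4696296296296296 48 22.45 [0.5381 0.1569 0.2614] 0.011294464373903653 [-0.03831074 -0.04795024 -5.27428344]
the job is handed in; nothing more can be done
None
```

I stacked both loose plates on the one in the tray, each aligned to within about 0.5–1 mm. Then I lifted the tray by its handle and tilted it about 33° towards the orange corner. The job was handed in at about 22.5 s, with the tray still held up and its lowest edge about 0.14 m above the bench.

**Pile:** The last depth check puts it at x 66–116 mm and roughly y 35–85 mm from the tray grip point. Its top face is turned about 0.1° to the tray, flush in the picture and square against both walls.

**Less certain:** For the lowest plate, the y reading of its open edge was about 2 mm further from the wall than the other two. I took that as depth noise at a dark edge and did not check it further.

**Stability:** The tray had not slipped in the grip. Over the next 0.9 s the arm pose stayed fixed; the side-view patch around the pile differed by 3.5 grey levels on average (48 at most), which I took as image noise.

**Bystanders:** I touched none of the bystanders or the red plates. The last pictures show nothing out of place, but I did not check each one individually at the end.

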